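# Hold the programming lever down on the unprogrammed board

### The arm

A 7-joint arm with a two-finger parallel gripper is mounted at the origin on the work surface. World frame = base frame: x ahead of the robot, y to its left, z up, the work surface at z = 0. Lengths are in m, angles in rad, forces in N, time in s.
With the tool pointing down it reaches from about 0.4 to 0.75 m from the base axis. Payload 19.5 kg.
Tool frame: the origin (TCP) lies between the finger pads; the fingertips stand 17 mm ahead of it and the grasp point (between the pads) lies 2 mm behind it; z points along the fingers, y is the line along which they close (so a half turn about z gives the same grasp; the last joint's range is limited). The gripper opens to 85 mm and grips with 20 to 120 N. Pads are 22 mm wide; open, the fingers measure 114 mm over their backs; the gripper's body (76 mm by 85 mm) begins 54 mm behind the grasp point. The pads swing forward as they close: fully open they stand 13 mm farther back than shut.
Start: joints at [1.138, 0.707, -0.028, 1.485, 0.022, 0.951, -0.075], TCP at [0.219, -0.532, 0.248] pointing down, gripper open.
Joint ranges: [-2.71, 2.71], [-0.32, 2.16], [-1.57, 1.52], [0, 2.45], [-1.46, 4.6], [0, 2.02], [-2.83, 2.83]. Speed limits (rad/s): [1.89, 1.89, 2.57, 2.57, 3.01, 3.01, 3.01].

### API

Orientations are given as a rotation vector (axis times angle).
In Python, from plant import ctrl gives the robot as it stands.
- The arm moves only by the tool step_arm, never from a script. Its argument "increments" is a list of rows, each a list of 3 entries, a list of its own where there are three numbers: the turn, a rotation vector about the tool's x, y, z in degrees, then the shift along the tool's x, y, z in m, then the opening, from 0 (shut) to 1 (fully open). In form: [[[wx, wy, wz], [dx, dy, dz], grip], ...]. A call has exactly 5 rows; each row is the pose to reach, as a shift and turn from the pose commanded when the call began, along the tool's axes at that moment; what a row does not reach only later rows make up. A row lasts 1/8 s, in which the tool goes at most 62.5 mm and 10.7 degrees, less where a joint would pass 70% of its speed; a pose out of reach is approached as far as the arm can. A call with a gripper value outside its range is refused whole. The fingers move at their own pace and stop on an object; "force" is the grip in N (left out, the last holds). Time passes only in rows, so rows that repeat a pose let the fingers close, or fill a call up. It gives the time, the measured TCP pose, the force, the opening and the grip force at its end, in the units of the state.
- ctrl.observe(): the state, without advancing time (a new reading comes with each control period).
- ctrl.camera(name): name is "side" or "top"; returns a dict with "frame" (384x512x3 uint8, blue, green, red), "range_z" (384x512 float32, m along the optical axis (not along the pixel's ray), 0 where there is no reading), "fx", "fy", "cx", "cy" (pixels), "rvec" (rotation vector, rad) and "tvec" (3), from world to camera coordinates, as OpenCV has them. Camera axes: x right, y down, z forward; pixel columns grow to the right and rows downward; lengths in m; the calibration is good to about 2 mm. A picture is of the moment at which its call begins.
- ctrl.finish_job(): hands the job in; it is judged then, once.
The state is a dict: "time_s": time; "joints": joint angles; "qd": joint speeds; "effort": joint torques, N m; "tcp_pos": TCP position; "ee_rot": TCP orientation; "ft_force": force on the tool from outside, world axes, zero at the start; "wrist_torque": the same for the moment, N m; "grip_width": opening from 0.0 (shut) to 1.0 (fully open); "finger_force": force on a finger pad.
Only numpy, scipy, OpenCV 4.12 (cv2) and the standard library are available. Lean on these libraries where they do the work, as an engineer would, in place of code of your own. Each camera call takes 0.05 s, during which the arm holds its last target. There are 200 camera calls.

### The job

I am about to flash the board in the programming fixture whose chip is still uncovered; the one with the shield can is finished, so leave its lever up. Pull the sprung lever of the uncovered board's station forward and down, smoothly without slamming it, fully home onto its stop so that the probe pins press on the board, and hold it there: finish while still holding the lever down. Leave the boards in their nests and everything else on the bench where it is.

Things in the scene. Friction and masses are not known exactly. Their poses are not given: they have to be found in the camera images.
- fixture: Twin programming fixture, fixed: aluminium plate 220 (x) x 300 (y) mm, top 17 mm above the bench. Origin: centre of its underside. x points from its front (robot side) to its hinges, y to the left, z up. Two equal stations at y = +75 (left) and -75 mm (right), each with a black nest, a hinge bracket 79 mm high behind it, and in front a 12 mm stop pillar 58 mm high, 20 mm behind the front edge.
- lever_left: Lever of the left (the fixture's +y side, robot's left) station: aluminium bar 14 mm wide, 16 mm thick, ending in a red ball knob, diameter 34 mm, centre 210 mm from the hinge. Origin on the hinge axis; the lever runs along its own -x to the knob; its y is the hinge axis. An orange probe head (30 x 46 mm) hangs on it 92 mm from the hinge, facing the nest.
- swing_left (a joint): left lever, rad. 0 = at rest, leaning up 1.22 rad above level; grows as the knob is pulled forward (fixture's -x) and down about the hinge; 1.22 = level on its stop, end of travel. At q the knob centre is 210*cos(1.22-q) mm in front of and 210*sin(1.22-q) mm above the hinge. A spring drives it back to 0: 2 to 3 N at the knob at first, 9 to 12 N at the stop; let go, it springs up.
- knob_left (a point): Centre of the left lever's red ball knob (diameter 34 mm); moves with the lever: 263 mm above the bench at rest, 66 mm when down on the stop, where it overhangs the plate's front edge by 25 mm with only the bench below. The sides are free for fingers: the levers stand 150 mm apart.
- hinge_left (a point): Point on the left lever's hinge axis (axis parallel to the fixture's y), at x = 75, y = +75, z = 66 mm in the fixture's frame.
- nest_left (a point): Centre of the left nest's floor, 31 mm above the bench, at x = -35, y = +75 mm in the fixture's frame; board's origin lies here when seated. Low grey fences locate the board with 1 mm play.
- probe_left: Orange probe head of the left lever with 12 gold spring pins; origin at the centre of the pin tips, z along the pins away from the board. It slides 4 mm on the lever against its own springs and meets a board's top (33 mm above the bench) about 3 mm before the lever reaches the stop, then presses with about 6 N at the stop.
- lever_right: Lever of the right (the fixture's -y side) station: aluminium bar 14 mm wide, 16 mm thick, ending in a red ball knob, diameter 34 mm, centre 210 mm from the hinge. Origin on the hinge axis; the lever runs along its own -x to the knob; its y is the hinge axis. An orange probe head (30 x 46 mm) hangs on it 92 mm from the hinge, facing the nest.
- swing_right (a joint): right lever, rad. 0 = at rest, leaning up 1.22 rad above level; grows as the knob is pulled forward (fixture's -x) and down about the hinge; 1.22 = level on its stop, end of travel. At q the knob centre is 210*cos(1.22-q) mm in front of and 210*sin(1.22-q) mm above the hinge. A spring drives it back to 0: 2 to 3 N at the knob at first, 9 to 12 N at the stop; let go, it springs up.
- knob_right (a point): Centre of the right lever's red ball knob (diameter 34 mm); moves with the lever: 263 mm above the bench at rest, 66 mm when down on the stop, where it overhangs the plate's front edge by 25 mm with only the bench below. The sides are free for fingers: the levers stand 150 mm apart.
- hinge_right (a point): Point on the right lever's hinge axis (axis parallel to the fixture's y), at x = 75, y = -75, z = 66 mm in the fixture's frame.
- nest_right (a point): Centre of the right nest's floor, 31 mm above the bench, at x = -35, y = -75 mm in the fixture's frame; board's origin lies here when seated. Low grey fences locate the board with 1 mm play.
- probe_right: Orange probe head of the right lever with 12 gold spring pins; origin at the centre of the pin tips, z along the pins away from the board. It slides 4 mm on the lever against its own springs and meets a board's top (33 mm above the bench) about 3 mm before the lever reaches the stop, then presses with about 6 N at the stop.
- board_open: The board still to be programmed, loose in one of the two nests: green circuit board 64 (x) x 54 (y) x 2 mm with its black 17 mm processor chip and two rows of gold pads in plain view. Origin: centre of its underside.
- board_shielded: The finished board, loose in the other nest: the same green board with a bright steel shield can 46 x 44 x 3 mm clipped over chip and pads. Origin: centre of its underside.
- can_tray: Bystander: black tray 100 x 70 x 22 mm with spare shield cans, left of the fixture. Origin: centre of its underside.
- bare_board: Bystander: an empty green board on a blue carrier block, 75 x 66 x 16 mm, right of the fixture. Not part of this job. Origin: centre of its underside.
- battery: Bystander: black and gold 9 V block battery 48 x 26 x 17 mm, lying flat. Origin: centre of its underside.
- lens: Bystander: black camera lens, diameter 68, height 50 mm, standing. Origin: centre of its underside.
- attenuator: Bystander: black instrument box 75 x 120 x 36 mm with a steel socket. Origin: centre of its underside.
- wire_stripper: Bystander: yellow-handled wire stripper about 170 x 80 x 16 mm, lying. Origin: at its pivot, on the bench.
- screwdriver: Bystander: red-handled screwdriver 170 mm long, lying. Origin: under its middle.
There are look-alikes about, which are no part of the job. Leave any orange or pink look-alike of the board_open alone. Leave any pink or purple look-alike of the board_shielded alone.

How it is judged:
At the end, for the whole second after the job is handed in: At the end the robot itself holds (over 3 N) the lever of the uncovered board within 0.03 rad of its stop (joint above 1.19), the pins press that board with over 2.5 N, the other lever stands at rest (below 0.08 rad) and both boards are within 6 mm of their nest centres (((horizontal distance between board_open and nest_left below 0.006 m and horizontal distance between board_shielded and nest_right below 0.006 m and value of joint swing_left above 1.19 rad and contact force between board_open and probe_left above 2.5 N and contact force between any of the fingers, the arm and lever_left above 3 N and value of joint swing_right below 0.08 rad) or (horizontal distance between board_open and nest_right below 0.006 m and horizontal distance between board_shielded and nest_left below 0.006 m and value of joint swing_right above 1.19 rad and contact force between board_open and probe_right above 2.5 N and contact force between any of the fingers, the arm and lever_right above 3 N and value of joint swing_left below 0.08 rad))); the arm keeps its last pose, push and grip.
It fails at once if the lever over the shielded, finished board was pulled (more than 0.2 rad) ((horizontal distance between board_shielded and nest_left below 0.03 m and value of joint swing_left above 0.2 rad) or (horizontal distance between board_shielded and nest_right below 0.03 m and value of joint swing_right above 0.2 rad)).
It fails at once if a lever was slammed: faster than 1.5 rad/s (0.3 m/s at the knob) in the last 0.12 rad before the stop ((value of joint swing_left above 1.1 rad and velocity of joint swing_left above 1.5 rad/s) or (value of joint swing_right above 1.1 rad and velocity of joint swing_right above 1.5 rad/s)).
It fails at once if a board left its nest (more than 15 mm from both nest centres) ((distance between board_open and nest_left above 0.015 m and distance between board_open and nest_right above 0.015 m) or (distance between board_shielded and nest_left above 0.015 m and distance between board_shielded and nest_right above 0.015 m)).
It fails at once if another thing on the bench was pushed more than 30 mm (distance of any of can_tray, bare_board, battery, lens, attenuator, wire_stripper, screwdriver from where it was at the start of the episode above 0.03 m).
It also fails if it takes over 32 s, if anything falls off the work surface, if the arm or the gripper's body presses on something with over 40 N, if the wrist force passes 120 N, or if a joint passes its speed limit or range.

## Working session

There is one attempt and no reset: what is moved stays moved. The work goes in short steps, Python scripts to look and compute and a tool call to move; the robot and the scene stay as the last step left them, time stands still between calls to the robot, and variables do not carry over. Pictures are saved under pics/ and viewed, at most 10 in all, crops included, and the job is handed in when it is done.

Besides the shell and the picture viewer there is one more tool, called by a JSON object that holds its "op" and its "data", one argument or row to a line. step_arm: Moves the arm, as the interface text tells. Its arguments: {"type":"object","properties":{"increments":{"type":"array"},"force":{"type":"number"}},"required":["increments"]}

```bash
ls; mkdir -p pics; cat > h.py <<'E'
import numpy as np, cv2
from plant import ctrl
def cam(n):
    c=ctrl.camera(n); c['R']=cv2.Rodrigues(np.array(c['rvec'],float))[0]; c['t']=np.array(c['tvec'],float).ravel(); return c
def cloud(c):
    h,w=c['range_z'].shape; u,v=np.meshgrid(np.arange(w),np.arange(h)); z=c['range_z']
    P=np.stack([(u-c['cx'])/c['fx']*z,(v-c['cy'])/c['fy']*z,z],-1)
    return (P-c['t'])@c['R']
E
python3 - <<'E'
from h import *
ims=[]
for n in('top','side'):
    c=cam(n); np.savez('%s.npz'%n,**c); cv2.imwrite('pics/%s0.png'%n,c['frame'])
    P=cloud(c); f=c['frame'].astype(int); 
    hsv=cv2.cvtColor(c['frame'],cv2.COLOR_BGR2HSV)
    m=(((hsv[...,0]<6)|(hsv[...,0]>174))&(hsv[...,1]>140)&(hsv[...,2]>60)).astype(np.uint8)
    k,l,s,ce=cv2.connectedComponentsWithStats(m)
    print(n,'cam at',(-c['R'].T@c['t']).round(3))
    for i in range(1,k):
        if s[i,4]>30:
            q=P[(l==i)&(c['range_z']>0)]; print(s[i],ce[i].round(1),np.median(q,0).round(3),q.min(0).round(3),q.max(0).round(3))
print(ctrl.observe())
E
```

```text
pics
top cam at [0.379 0.012 1.519]
[243 139  12  11  91] [248.5 144.3] [0.632 0.022 0.275] [0.619 0.005 0.156] [0.655 0.039 0.284]
[294 148  11  11  90] [298.8 153. ] [ 0.607 -0.126  0.276] [ 0.593 -0.141  0.266] [ 0.624 -0.112  0.282]
[150 224  21  22 169] [160.  234.4] [0.37  0.324 0.022] [0.332 0.292 0.011] [0.404 0.357 0.031]
side cam at [0.47  0.844 0.931]
[222 129  12  11  95] [227.6 134.6] [ 0.61  -0.115  0.272] [ 0.595 -0.457  0.037] [ 0.681 -0.106  0.283]
[208 159  11  11  99] [213.  163.9] [0.633 0.034 0.273] [0.62  0.02  0.255] [0.649 0.041 0.283]
[290 299  29  26 282] [303.8 311.2] [0.37  0.335 0.025] [0.333 0.302 0.012] [0.406 0.364 0.031]
{'time_s': 0.1, 'joints': array([ 1.13829834,  0.70704063, -0.02762915,  1.48492659,  0.02200567,
        0.95091521, -0.07551631]), 'qd': array([ 4.77611043e-04, -1.30166955e-04, -7.78329116e-04, -3.39602543e-03,
        1.10807191e-05,  1.47460210e-03,  6.98320063e-04]), 'effort': array([ 1.64451003e-04, -8.84300280e+01,  1.23605680e+00, -2.36453229e+01,
        1.69877411e-02,  5.23813811e-03,  7.84291842e-05]), 'tcp_pos': array([ 0.21895613, -0.53144788,  0.24788022]), 'ee_rot': array([-3.08086594e+00, -6.09770597e-01,  3.41965067e-04]), 'ft_force': array([ 0.20252715, -0.09300417,  0.0779355 ]), 'wrist_torque': array([-0.03612973,  0.0224213 , -0.03391816]), 'finger_force': 0.0, 'grip_width': 0.996181791211986}
```

```bash
python3 - <<'E'
import cv2
a=cv2.imread('pics/top0.png')[90:290,140:400]; b=cv2.imread('pics/side0.png')[110:310,120:380]
cv2.imwrite('pics/v1.png',cv2.resize(cv2.vconcat([a]),None,fx=3,fy=3,interpolation=3))
cv2.imwrite('pics/v2.png',cv2.resize(b,None,fx=3,fy=3,interpolation=3))
E
```

```text
(no output)
```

View pics/v1.png

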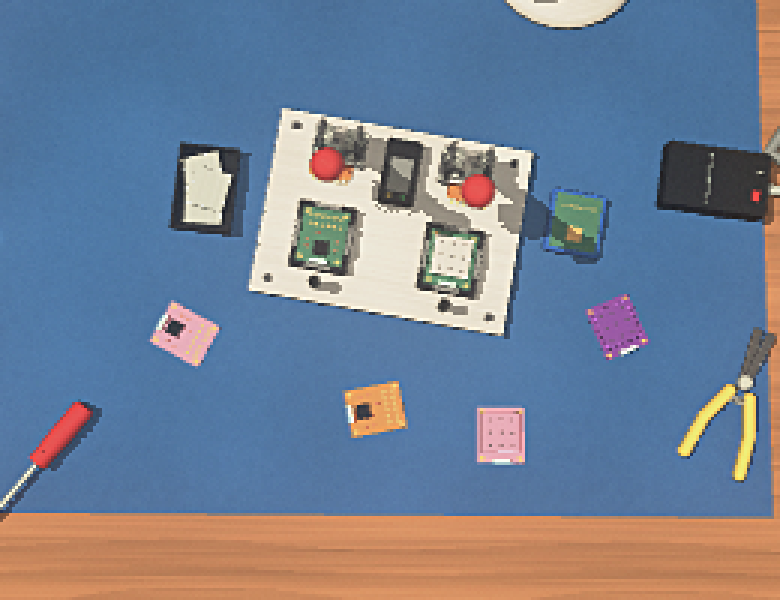

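View pics/v2.png

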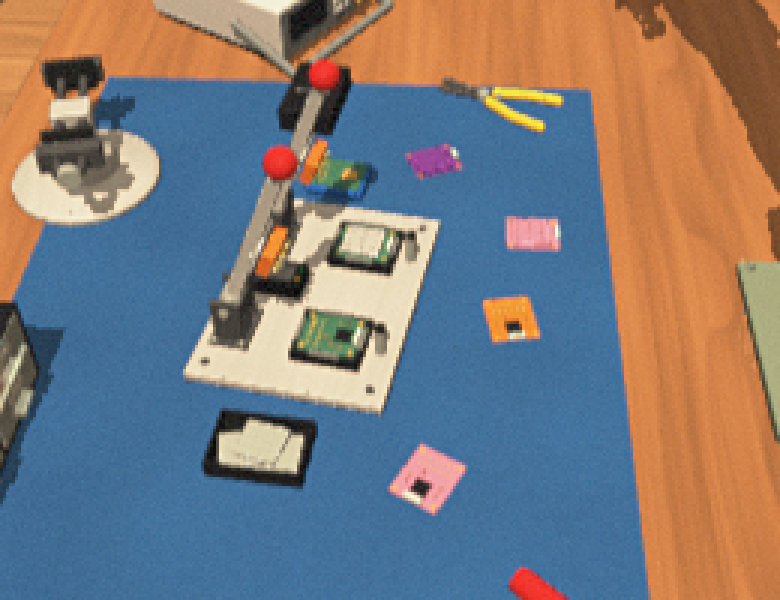

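View pics/top0.png

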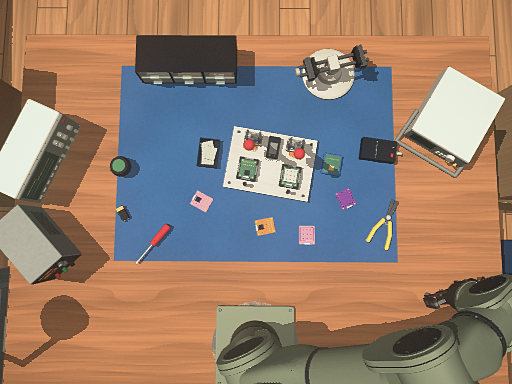

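The left station (+y, v1 pixel 322,238) holds the uncovered board. The shielded board is on the right (455,255), and both levers are up. Next I triangulate the knobs and get the fixture yaw.

```bash
python3 - <<'E'
from h import *
from scipy.spatial.transform import Rotation as Ro
C={n:dict(np.load(n+'.npz')) for n in('top','side')}
def tri(pt,ps):
    Pm=lambda c:np.array([[c['fx'],0,c['cx']],[0,c['fy'],c['cy']],[0,0,1]],float)@np.c_[c['R'],c['t']]
    X=cv2.triangulatePoints(Pm(C['top']),Pm(C['side']),np.array(pt,float),np.array(ps,float)); return (X[:3]/X[3]).ravel()
def ray(c,p,z):
    d=c['R'].T@np.array([(p[0]-c['cx'])/c['fx'],(p[1]-c['cy'])/c['fy'],1]); o=-c['R'].T@c['t']; return o+d*(z-o[2])/d[2]
KL=tri((248.5,144.3),(213,163.9));KR=tri((298.8,153),(227.6,134.6))
print('knobs',KL.round(4),KR.round(4),[ray(C['top'],p,.263).round(4) for p in((248.5,144.3),(298.8,153))],[ray(C['side'],p,.263).round(4) for p in((213,163.9),(227.6,134.6))])
c=C['top'];f=c['frame'];hsv=cv2.cvtColor(f,cv2.COLOR_BGR2HSV)
m=((hsv[...,1]<60)&(hsv[...,2]>170)).astype(np.uint8);k,l,s,ce=cv2.connectedComponentsWithStats(m)
i=l[195,280] or l[130,245]; print(s[i])
cn=max(cv2.findContours((l==i).astype(np.uint8),0,2)[0],key=cv2.contourArea)
pts=np.array([ray(c,p,.017)[:2] for p in cv2.convexHull(cn)[:,0]],np.float32)
(o,sz,an)=cv2.minAreaRect(pts*1000);print('plate',o,sz,an)
d=KL-KR; y=np.arctan2(-d[0],d[1]);print('yaw knobs',np.degrees(y))
st=ctrl.observe();R=Ro.from_rotvec(st['ee_rot']);print(R.as_matrix().round(3), R.inv().apply(KL-st['tcp_pos']).round(4))
E
```

```text
knobs [0.6357 0.0209 0.2623] [ 0.6101 -0.127   0.2626] [array([0.6352, 0.0208, 0.263 ]), array([ 0.61  , -0.1269,  0.263 ])] [array([0.6361, 0.0216, 0.263 ]), array([ 0.61  , -0.1265,  0.263 ])]
[ 223  126   95   75 2840]
plate (619.2589111328125, -53.21186828613281) (298.3695068359375, 218.65452575683594) 80.08306884765625
yaw knobs -9.84156347146769
[[ 0.925  0.381 -0.   ]
 [ 0.381 -0.925  0.001]
 [-0.    -0.001 -1.   ]] [ 0.5957 -0.3519 -0.0141]
```

{"op": "step_arm", "data": {
  "increments": [
    [[0,0,0],[0,0,-0.05],1],
    [[0,0,8],[0.03,-0.018,-0.1],1],
    [[0,0,16],[0.07,-0.041,-0.112],1],
    [[0,0,24],[0.12,-0.071,-0.112],1],
    [[0,0,32.3],[0.17,-0.1,-0.112],1]
  ],
  "force": 60
}}

```text
time_s: 0.72
tcp_pos: [0.3389, -0.3728, 0.3603]
ee_rot: [-3.129, 0.279, -0.0]
ft_force: [1.7, -1.0, 0.7]
grip_width: 0.999
finger_force: 0.0
```

```bash
cat > s.py <<'E'
from h import *
from scipy.spatial.transform import Rotation as Ro
K=np.array([.6357,.0209,.2625]); st=ctrl.observe();R=Ro.from_rotvec(st['ee_rot'])
print(st['time_s'],R.as_matrix().round(3).tolist(),'tool->knob',R.inv().apply(K-st['tcp_pos']).round(4),st['tcp_pos'].round(4),st['joints'].round(2),st['ft_force'].round(1),st['grip_width'],st['finger_force'])
E
python3 s.py
```

```text
0.725 [[0.984, -0.177, 0.0], [-0.177, -0.984, 0.0], [-0.0, -0.0, -1.0]] tool->knob [ 0.2224 -0.44    0.0979] [ 0.3389 -0.3728  0.3603] [ 0.69  0.48  0.14  1.53 -0.07  1.13 -0.9 ] [ 1.7 -1.   0.7] 0.9987997229245311 0.0
```

{"op": "step_arm", "data": {
  "increments": [
    [[0,0,0],[0.02,-0.05,0],1],
    [[0,0,0],[0.045,-0.105,0],1],
    [[0,0,0],[0.07,-0.16,0],1],
    [[0,0,0],[0.095,-0.215,0],1],
    [[0,0,0],[0.12,-0.27,0],1]
  ]
}}

```text
time_s: 1.35
tcp_pos: [0.5036, -0.1273, 0.3602]
ee_rot: [-3.13, 0.271, 0.0]
ft_force: [0.5, 0.0, 0.7]
grip_width: 0.999
finger_force: 0.0
```

{"op": "step_arm", "data": {
  "increments": [
    [[0,0,0],[0.025,-0.055,0],1],
    [[0,0,0],[0.05,-0.1,0],1],
    [[0,0,0],[0.08,-0.14,0],1],
    [[0,0,0],[0.102,-0.17,0],1],
    [[0,0,0],[0.102,-0.17,0],1]
  ]
}}

```text
time_s: 1.98
tcp_pos: [0.6333, 0.023, 0.3588]
ee_rot: [-3.13, 0.267, 0.003]
ft_force: [-0.5, 0.4, -0.2]
grip_width: 0.996
finger_force: 0.0
```

```bash
python3 s.py
```

```text
1.975 [[0.986, -0.169, -0.002], [-0.169, -0.986, 0.001], [-0.002, -0.0, -1.0]] tool->knob [0.0029 0.0017 0.0963] [0.6333 0.023  0.3588] [-0.14  0.74  0.13  1.02 -0.09  1.4  -1.77] [-0.5  0.4 -0.2] 0.9963545006534643 0.0
```

{"op": "step_arm", "data": {
  "increments": [
    [[0,0,0],[0.003,0.002,0.025],1],
    [[0,0,0],[0.003,0.002,0.055],1],
    [[0,0,0],[0.003,0.002,0.085],1],
    [[0,0,0],[0.003,0.002,0.099],1],
    [[0,0,0],[0.003,0.002,0.099],1]
  ]
}}

```text
time_s: 2.6
tcp_pos: [0.6349, 0.018, 0.2612]
ee_rot: [3.13, -0.272, -0.001]
ft_force: [0.6, 0.2, 1.6]
grip_width: 1.0
finger_force: 0.0
```

{"op": "step_arm", "data": {
  "increments": [
    [[0,0,0],[0,0,0],0.5],
    [[0,0,0],[0,0,0],0.3],
    [[0,0,0],[0,0,0],0.2],
    [[0,0,0],[0,0,0],0.2],
    [[0,0,0],[0,0,0],0.2]
  ],
  "force": 50
}}

```text
time_s: 3.22
tcp_pos: [0.636, 0.0222, 0.2629]
ee_rot: [-3.124, 0.266, -0.004]
ft_force: [-0.2, 18.7, 14.0]
grip_width: 0.368
finger_force: 48.5
```

```bash
python3 s.py; python3 - <<'E'
from h import *
c=cam('side'); cv2.imwrite('pics/v3.png',cv2.resize(c['frame'][60:260,120:320],None,fx=3,fy=3,interpolation=3))
E
```

```text
3.225 [[0.986, -0.169, 0.003], [-0.169, -0.986, 0.006], [0.002, -0.006, -1.0]] tool->knob [-0.      0.0013  0.0004] [0.636  0.0222 0.2629] [-0.13  0.8   0.11  1.22 -0.1   1.13 -1.75] [-0.2 18.7 14. ] 0.3684920829976671 48.48022162914276
```

View pics/v3.png

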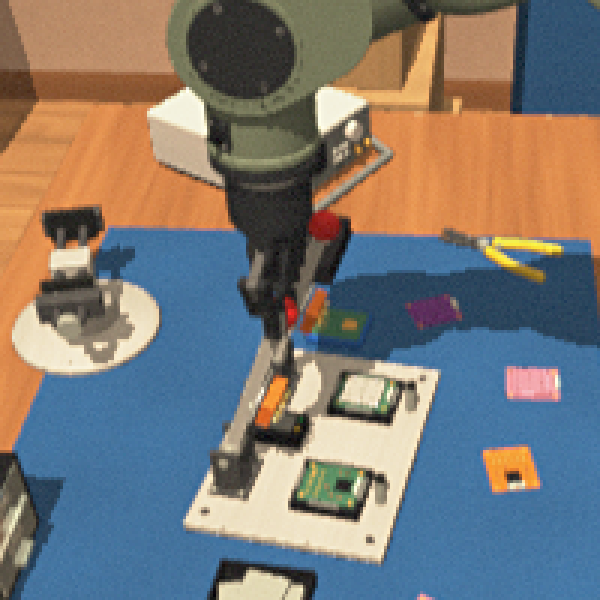

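{"op": "step_arm", "data": {
  "increments": [
    [[0,0,0],[-0.012,-0.001,0.005],0.2],
    [[0,0,0],[-0.023,-0.002,0.01],0.2],
    [[0,0,0],[-0.034,-0.003,0.016],0.2],
    [[0,0,0],[-0.045,-0.003,0.023],0.2],
    [[0,0,0],[-0.055,-0.003,0.03],0.2]
  ]
}}

```text
time_s: 3.9
tcp_pos: [0.5818, 0.0318, 0.2322]
ee_rot: [-3.128, 0.27, -0.004]
ft_force: [2.6, 6.4, 6.4]
grip_width: 0.368
finger_force: 51.5
```

```bash
python3 s.py
```

```text
3.9 [[0.985, -0.171, 0.003], [-0.171, -0.985, 0.002], [0.002, -0.002, -1.0]] tool->knob [ 0.055   0.0015 -0.0301] [0.5818 0.0318 0.2322] [-0.16  0.74  0.11  1.48 -0.1   0.92 -1.77] [2.6 6.4 6.4] 0.3677656371411864 51.52282118797302
```

{"op": "step_arm", "data": {
  "increments": [
    [[0,0,0],[-0.01,-0.001,0.008],0.2],
    [[0,0,0],[-0.019,-0.001,0.0165],0.2],
    [[0,0,0],[-0.028,-0.001,0.0255],0.2],
    [[0,0,0],[-0.036,-0.001,0.035],0.2],
    [[0,0,0],[-0.0435,-0.001,0.045],0.2]
  ]
}}

```text
time_s: 4.53
tcp_pos: [0.5393, 0.0394, 0.1869]
ee_rot: [-3.129, 0.271, -0.004]
ft_force: [2.2, -0.4, 7.8]
grip_width: 0.37
finger_force: 55.1
```

{"op": "step_arm", "data": {
  "increments": [
    [[0,0,0],[-0.007,0,0.0105],0.2],
    [[0,0,0],[-0.0135,0,0.0215],0.2],
    [[0,0,0],[-0.019,0,0.0325],0.2],
    [[0,0,0],[-0.024,0,0.044],0.2],
    [[0,0,0],[-0.0285,0,0.056],0.2]
  ]
}}

```text
time_s: 5.15
tcp_pos: [0.5119, 0.0442, 0.1308]
ee_rot: [-3.129, 0.271, -0.005]
ft_force: [3.8, -0.8, 6.0]
grip_width: 0.368
finger_force: 58.2
```

```bash
python3 s.py
```

```text
5.15 [[0.985, -0.172, 0.003], [-0.172, -0.985, 0.0], [0.003, -0.001, -1.0]] tool->knob [ 0.1264  0.0015 -0.1313] [0.5119 0.0442 0.1308] [-0.19  0.8   0.08  1.85 -0.12  0.5  -1.77] [ 3.8 -0.8  6. ] 0.3679160628012338 58.16240429878235
```

{"op": "step_arm", "data": {
  "increments": [
    [[0,0,0],[-0.003,0,0.01],0.2],
    [[0,0,0],[-0.0055,0,0.02],0.2],
    [[0,0,0],[-0.0075,0,0.0305],0.2],
    [[0,0,0],[-0.009,0,0.041],0.2],
    [[0,0,0],[-0.01,0,0.049],0.2]
  ]
}}

```text
time_s: 5.78
tcp_pos: [0.5029, 0.0458, 0.0818]
ee_rot: [-3.129, 0.271, -0.007]
ft_force: [7.2, -2.2, 6.4]
grip_width: 0.369
finger_force: 60.3
```

{"op": "step_arm", "data": {
  "increments": [
    [[0,0,0],[0,0,0.004],0.2],
    [[0,0,0],[-0.0005,0,0.008],0.2],
    [[0,0,0],[-0.0005,0,0.012],0.2],
    [[0,0,0],[-0.0005,0,0.016],0.2],
    [[0,0,0],[-0.0005,0,0.018],0.2]
  ]
}}

```text
time_s: 6.4
tcp_pos: [0.5017, 0.046, 0.0639]
ee_rot: [-3.129, 0.271, -0.005]
ft_force: [2.3, -0.5, 9.7]
grip_width: 0.367
finger_force: 61.2
```

```bash
python3 s.py
```

```text
6.4 [[0.985, -0.172, 0.003], [-0.172, -0.985, 0.0], [0.003, -0.001, -1.0]] tool->knob [ 0.1369  0.0015 -0.1982] [0.5017 0.046  0.0639] [-0.18  0.91  0.05  1.92 -0.13  0.31 -1.77] [ 2.3 -0.5  9.7] 0.3665585020630033 61.205363273620605
```

{"op": "step_arm", "data": {
  "increments": [
    [[0,0,0],[0,0,0.001],0.2],
    [[0,0,0],[0,0,0.002],0.2],
    [[0,0,0],[0,0,0.002],0.2],
    [[0,0,0],[0,0,0.003],0.2],
    [[0,0,0],[0,0,0.003],0.2]
  ]
}}

```text
time_s: 7.02
tcp_pos: [0.5016, 0.046, 0.0611]
ee_rot: [-3.129, 0.271, -0.005]
ft_force: [1.4, -0.7, 9.4]
grip_width: 0.368
finger_force: 61.4
```

```bash
python3 s.py; python3 - <<'E'
from h import *
c=cam('side'); cv2.imwrite('pics/v4.png',cv2.resize(c['frame'][130:290,180:340],None,fx=3.7,fy=3.7,interpolation=3))
E
```

```text
7.025 [[0.985, -0.172, 0.003], [-0.172, -0.985, 0.0], [0.003, -0.001, -1.0]] tool->knob [ 0.137   0.0015 -0.201 ] [0.5016 0.046  0.0611] [-0.18  0.92  0.05  1.92 -0.13  0.31 -1.77] [ 1.4 -0.7  9.4] 0.36829422511141285 61.41605615615845
```

View pics/v4.png

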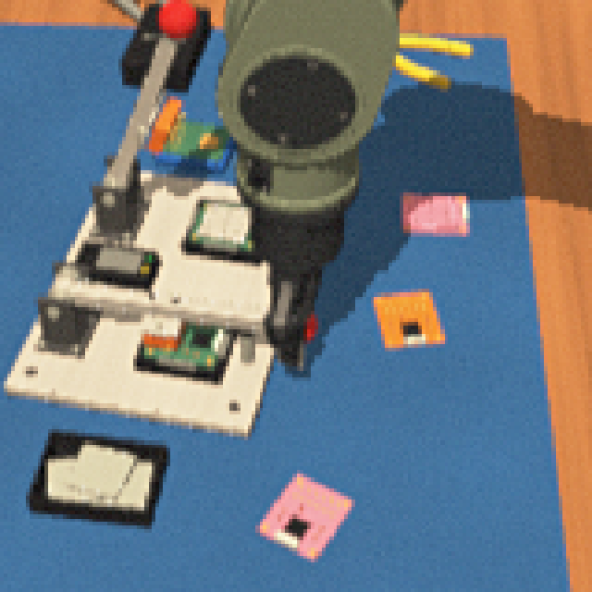

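The lever is nearly level, the knob is held at about (300,325) in the crop, and the right lever is still up. The force has not risen yet, so it is not on the stop. I keep going down slowly.

{"op": "step_arm", "data": {
  "increments": [
    [[0,0,0],[0,0,0.001],0.2],
    [[0,0,0],[0,0,0.002],0.2],
    [[0,0,0],[0,0,0.003],0.2],
    [[0,0,0],[0,0,0.004],0.2],
    [[0,0,0],[0,0,0.004],0.2]
  ]
}}

```text
time_s: 7.7
tcp_pos: [0.5016, 0.046, 0.0571]
ee_rot: [-3.129, 0.272, -0.004]
ft_force: [1.3, 0.1, 11.4]
grip_width: 0.369
finger_force: 61.7
```

```bash
cat > lv.py <<'E'
from h import *
y=np.radians(-9.9); ex=np.array([np.cos(y),np.sin(y),0]); ey=np.array([-np.sin(y),np.cos(y),0]); H=np.array([.6357,.0209,0])+.0722*ex
for n in('side','top'):
    P=cloud(cam(n)); X=(P-H)@ex; Y=(P-H)@ey; Z=P[...,2]
    for sgn,nm in((0,'L'),):
        m=(abs(Y)<.006)&(X<-.03)&(X>-.17)&(Z>.05)&(Z<.13)
        if m.sum()>10:
            p=np.polyfit(X[m],Z[m],1); r=abs(Z[m]-np.polyval(p,X[m])); g=r<.004; p=np.polyfit(X[m][g],Z[m][g],1)
            print(n,m.sum(),g.sum(),'slope',p[0],'z at -.1',np.polyval(p,-.1),'z at -.15',np.polyval(p,-.15),'z0',p[1])
        k=(abs(Y)<.03)&(X<-.19)&(X>-.24)&(Z>.02)&(Z<.1); print('knob region Z max', k.sum())
E
python3 lv.py; python3 s.py
```

```text
side 100 99 slope -0.020948655932152796 z at -.1 0.07698060096495818 z at -.15 0.07802803376156582 z0 0.0748857353717429
knob region Z max 46
top 88 75 slope -0.011470046880491722 z at -.1 0.07548270611684633 z at -.15 0.07605620846087092 z0 0.07433570142879717
knob region Z max 0
7.8 [[0.985, -0.172, 0.003], [-0.172, -0.985, 0.0], [0.003, -0.001, -1.0]] tool->knob [ 0.137   0.0014 -0.205 ] [0.5016 0.046  0.0571] [-0.18  0.93  0.05  1.92 -0.13  0.3  -1.77] [ 0.4  0.5 11.2] 0.3695211556661258 61.72070503234863
```

{"op": "step_arm", "data": {
  "increments": [
    [[0,0,0],[0,0,0.001],0.2],
    [[0,0,0],[0,0,0.002],0.2],
    [[0,0,0],[0,0,0.003],0.2],
    [[0,0,0],[0,0,0.004],0.2],
    [[0,0,0],[0,0,0.004],0.2]
  ]
}}

```text
time_s: 8.43
tcp_pos: [0.5017, 0.0459, 0.0533]
ee_rot: [-3.129, 0.271, -0.005]
ft_force: [0.2, -0.9, 15.2]
grip_width: 0.373
finger_force: 62.2
```

```bash
python3 lv.py; python3 s.py
```

```text
side 101 97 slope -0.0019415553283810665 z at -.1 0.07505232937344712 z at -.15 0.07514940713986618 z0 0.07485817384060901
knob region Z max 44
top 89 72 slope 0.011353967807475024 z at -.1 0.07408203452340822 z at -.15 0.07351433613303447 z0 0.07521743130415573
knob region Z max 0
8.525 [[0.985, -0.172, 0.003], [-0.172, -0.985, 0.0], [0.003, -0.001, -1.0]] tool->knob [ 0.137   0.0015 -0.2088] [0.5017 0.0459 0.0533] [-0.18  0.94  0.05  1.92 -0.13  0.29 -1.77] [ 0.1 -0.1 15.3] 0.366925211076325 62.193074226379395
```

{"op": "step_arm", "data": {
  "increments": [
    [[0,0,0],[0,0,0.001],0.2],
    [[0,0,0],[0,0,0.0015],0.2],
    [[0,0,0],[0,0,0.002],0.2],
    [[0,0,0],[0,0,0.003],0.2],
    [[0,0,0],[0,0,0.003],0.2]
  ]
}}

```text
time_s: 9.15
tcp_pos: [0.5024, 0.0459, 0.051]
ee_rot: [-3.129, 0.271, -0.008]
ft_force: [0.8, -2.2, 30.7]
grip_width: 0.371
finger_force: 64.1
```

```bash
python3 lv.py; python3 s.py
```

```text
side 100 96 slope 0.007671356695186547 z at -.1 0.07480911433885708 z at -.15 0.07442554650409774 z0 0.07557625000837573
knob region Z max 49
top 90 75 slope -0.03018568003313221 z at -.1 0.07454302243169397 z at -.15 0.07605230643335058 z0 0.07152445442838075
knob region Z max 0
9.25 [[0.985, -0.172, 0.005], [-0.172, -0.985, 0.0], [0.005, -0.001, -1.0]] tool->knob [ 0.1367  0.0015 -0.2108] [0.5024 0.0459 0.051 ] [-0.18  0.94  0.05  1.92 -0.13  0.28 -1.77] [ 0.8 -2.5 31.8] 0.3733535142263126 64.1136109828949
```

Force jumped from 15 to 31 N and the lever measures level, so it is on the stop. I hold for one call to check it is steady.

{"op": "step_arm", "data": {
  "increments": [
    [[0,0,0],[0,0,0],0.2],
    [[0,0,0],[0,0,0],0.2],
    [[0,0,0],[0,0,0],0.2],
    [[0,0,0],[0,0,0],0.2],
    [[0,0,0],[0,0,0],0.2]
  ]
}}

```text
time_s: 9.88
tcp_pos: [0.5024, 0.0459, 0.051]
ee_rot: [-3.129, 0.271, -0.008]
ft_force: [0.3, -2.1, 30.5]
grip_width: 0.374
finger_force: 64.1
```

```bash
python3 lv.py; python3 s.py; python3 - <<'E'
from h import *
c=cam('side'); cv2.imwrite('pics/v5.png',cv2.resize(c['frame'][130:290,180:340],None,fx=3.7,fy=3.7,interpolation=3))
E
```

```text
side 103 94 slope 0.0027993365099802624 z at -.1 0.07502549799062042 z at -.15 0.07488553116512141 z0 0.07530543164161844
knob region Z max 49
top 89 69 slope 0.0011606091378144033 z at -.1 0.07332840854886429 z at -.15 0.07327037809197356 z0 0.07344446946264573
knob region Z max 0
9.975 [[0.985, -0.172, 0.005], [-0.172, -0.985, 0.0], [0.005, -0.001, -1.0]] tool->knob [ 0.1367  0.0015 -0.2108] [0.5024 0.0459 0.051 ] [-0.18  0.94  0.05  1.92 -0.13  0.28 -1.77] [ 1.5 -2.3 30.5] 0.3700666989069543 64.11336421966553
```

View pics/v5.png

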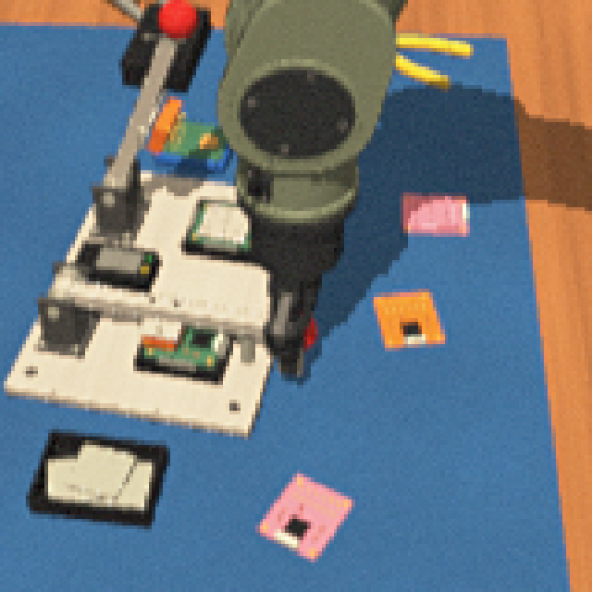

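The lever is level, held at the knob (300,330), and the probe head is on the board (165,335). The right lever is up, both boards are in their nests, and the force is steady at 30 N, so I hand the job in.

```bash
python3 -c "
from plant import ctrl
print(ctrl.finish_job())"
```

```text
the job is handed in; nothing more can be done
None
```

I pulled the left lever (uncovered board) smoothly down onto its stop and handed the job in with the gripper still holding it there at a steady 30 N or so; the right lever is still up and nothing else on the bench was touched, but the hand-in gave no verdict.

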